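Gauge a tooth segment in the bench caliper

TASK

Measure the length of the yellow stone tooth segment in the bench caliper: slide the jaw open by its red thumb piece, stand the segment teeth up on the middle of the caliper's beam, lengthwise between the jaws, and let go of it. Then slide the jaw shut with the thumb piece until both jaws press on the segment's ends and the thumb piece's spring gives by about half its travel, hold that for a second, and leave the jaws closed on the segment. Handle the segment gently, no hard squeeze or drop, and leave the other things on the bench where they are.

Things in the scene. Friction and masses are not known exactly. Their poses are not given: they have to be found in the camera images.
- gauge: Bench caliper, fixed to the bench: grey base 90 x 250 x 18 mm carrying a steel beam 30 mm wide along the gauge's y axis, flat top 40 mm above the bench (the segment stands on this). Upright dark steel fixed jaw at one end, sliding jaw towards +y of it. Origin: on the bench, on the beam's centre line, 60 mm to +y of the fixed jaw's face; z up.
- fixed_jaw: Fixed jaw, dark steel, 30 mm wide (x), 14 mm thick, rising 38 mm above the beam; origin at the foot of its measuring face, at beam top height; the face looks to +y of the gauge.
- fixed_face (a point): Point on the fixed jaw's measuring face, centred in x, 10 mm above the beam.
- jaw_blade: Sliding jaw, dark steel, 30 mm wide, 12 mm thick, rising 38 mm above the beam, on an aluminium carriage 42 mm wide that extends 84 mm to +y of the face, top 8 mm above the beam; origin at the foot of its measuring face, which looks to -y of the gauge.
- jaw_face (a point): Point on the sliding jaw's measuring face, centred in x, 10 mm above the beam.
- jaw (a joint): Gap between the two jaw faces in m: 0 shut, 0.100 fully open; grows as the sliding jaw moves to +y of the gauge. Slides with about 1 N of friction and stays where it is left.
- thumb (a joint): Travel of the sprung red thumb piece against its spring, in m: 0 at rest (held there by 1.6 N), up to 0.012 when pushed to -y (shutting direction) while the jaw is blocked, 400 N/m, so 4 N at half travel.
- thumb_top (a point): Centre of the top of the red thumb piece: upright block 18 mm (gauge x) by 12 mm (gauge y), 38 mm tall, standing on the carriage; its top is 46 mm above the beam, its middle 62 mm to +y of the sliding jaw's face when at rest. Free space of 44 mm between it and the jaw.
- yellow_segment: Yellow stone segment: rectangular base 18 mm (own x) by 40 mm long (own y) by 18 mm tall, with a row of three ivory teeth 10 mm wide on top, 27.5 mm tall in all, 35 g. Its length is the 40 mm. Origin: centre of its underside; z up. It lies on the mat (top 3 mm above the bench).
- pink_segment: Bystander: the same shape in pink stone, on the mat. Leave it.
- blue_segment: Bystander: the same shape in blue stone, on the mat. Leave it.
- mat: Dark green mat fixed to the bench, 130 x 260 x 3 mm, with the three segments in a row about 85 mm apart along its y; origin under its centre.
- model: Bystander: cream plaster jaw model with teeth, 55 x 66 x 34 mm; origin under its centre.
- bowl: Bystander: green mixing bowl, 110 mm across, 55 mm tall; origin under its centre.
- jar: Bystander: amber glass jar, 56 mm across, 60 mm tall; origin under its centre.
- bottle: Bystander: white bottle with a blue label, 48 mm across, 65 mm tall; origin under its centre.
- spatula: Bystander: mixing spatula lying flat, 170 mm long.

How it is judged:
By the outcome, as a careful person would: the job done as asked, in the order asked, and still so for the second after the job is handed in, with the robot touching nothing.
It also fails if it takes over 66 s, if anything falls off the work surface, if the arm or the gripper's body presses on something with over 40 N, if the wrist force passes 120 N, or if a joint passes its speed limit or range.

ROBOT

A 6-joint arm with a two-finger parallel gripper is mounted at the origin on the work surface. World frame = base frame: x ahead of the robot, y to its left, z up, the work surface at z = 0. Lengths are in m, angles in rad, forces in N, time in s.
With the tool pointing down it reaches from about 0.375 to 0.9 m from the base axis. Payload 3.1 kg.
Tool frame: the origin (TCP) lies at the very end of the fingers, on their centre line; the grasp point (between the pads) lies behind it (ctrl.grip_depth is the z of the grasp point in the tool frame, in m); z points along the fingers, x is the direction in which the jaws open and shut, and the axes are right-handed (so a half turn about z gives the same grasp; the last joint's range is limited). The gripper opens to 87 mm and grips with 3 to 60 N. Pads are 19 mm wide; open, the fingers measure 117 mm over their backs; the gripper's body (75 mm by 190 mm) begins 51 mm behind the grasp point.
Start: joints at [0.951, 0.527, 1.433, -0, 1.181, -0.178], TCP at [0.267, 0.565, 0.223] pointing down, gripper open.
Joint ranges: [-3.08, 3.08], [-0.75, 2.2], [0.22, 2.44], [-1.43, 4.57], [0, 2.65], [-2.85, 2.85]. Speed limits (rad/s): [2.79, 2.79, 3.14, 3.14, 3.14, 3.14].

INTERFACE

Orientations are given as [roll, pitch, yaw] about the fixed x, y, z axes, in that order (R = Rz(yaw) Ry(pitch) Rx(roll)).
In Python, from workcell import ctrl, viewer gives the robot as it stands.
- The arm moves only by the shell command python3 -m jog 'ROWS' [OPENING] [FORCE]. ROWS is JSON, a list of rows, each an object of numbers: "tx", "ty", "tz": the shift along the world's x, y, z in cm; "twist": the turn about the world's z in rad. A call has 1 to 10 rows; each row is the pose to reach, as a shift and turn from the pose commanded when the call began; what a row does not reach only later rows make up. A row lasts 1/10 s, in which the tool goes at most 50 mm and 8.59 degrees, less where a joint would pass 70% of its speed; a pose out of reach is approached as far as the arm can. A call with a gripper value outside its range is refused whole. OPENING is the finger opening in cm, from 0 to 8.7, set as the call begins (- or left out, the last holds). The fingers move at their own pace and stop on an object; FORCE is the grip in N (left out, the last holds). Time passes only in rows, so rows that repeat a pose let the fingers close. It gives the time, the measured TCP pose, the force and the opening at its end, in the units of the state.
- ctrl.get_obs(): the state, without advancing time (a new reading comes with each control period).
- viewer.camera(name): name is "scene" or "top" or "wrist"; returns (picture, depth): 420x560x3 uint8, red, green, blue; 420x560 float32, m along the optical axis (not along the pixel's ray), 0 where there is no reading.
- viewer.camera_info(name): a dict with "K" (3x3 intrinsics, pixels), "rvec" (rotation vector, rad) and "tvec" (3), from world to camera coordinates, as OpenCV has them; the wrist camera has in their place "tool_from_camera" (4x4, takes a point from camera to tool coordinates, whose origin is the TCP and whose axes are the tool frame's). Camera axes: x right, y down, z forward; pixel columns grow to the right and rows downward; lengths in m; the calibration is good to about 2 mm. A picture is of the moment at which its call begins: read the wrist's pose just before it. camera_info takes no time and is no camera call.
- ctrl.sign_off(): hands the job in, once; it reports no verdict.
The state is a dict: "clock": time; "joints": joint angles; "dq": joint speeds; "effort": joint torques, N m; "tcp_pos": TCP position; "tcp_rot": TCP orientation; "force": force on the tool from outside, world axes, zero at the start; "torque": the same for the moment, N m; "finger_gap": finger opening in m.
Only numpy, scipy, OpenCV 4.12 (cv2) and the standard library are available. Lean on these libraries where they do the work, as an engineer would, in place of code of your own. Each camera call takes 0.05 s, during which the arm holds its last target. There are 200 camera calls.

## Working session

There is one attempt and no reset: what is moved stays moved. The work goes in short steps, Python scripts to look and compute and a shell command to move; the robot and the scene stay as the last step left them, time stands still between calls to the robot, and variables do not carry over. Pictures are saved under pics/ and viewed, about 8 in all and at most 12, crops included, and the job is handed in when it is done.

```bash
ls; mkdir -p pics; cat > h.py <<'E'
import numpy as np, cv2
from workcell import ctrl, viewer
def pose(n,obs=None):
    i=viewer.camera_info(n); K=np.array(i["K"],float)
    if n=="wrist":
        o=obs or ctrl.get_obs(); T=np.eye(4)
        from scipy.spatial.transform import Rotation as Ro
        T[:3,:3]=Ro.from_euler('xyz',o["tcp_rot"]).as_matrix(); T[:3,3]=o["tcp_pos"]
        M=T@np.array(i["tool_from_camera"]); return K,M[:3,:3],M[:3,3]
    R=cv2.Rodrigues(np.array(i["rvec"],float))[0]; t=np.array(i["tvec"],float).ravel()
    return K,R.T,-R.T@t
def ray(P,uv,z):
    K,R,c=P; uv=np.atleast_2d(uv).astype(float)
    d=(R@np.linalg.inv(K)@np.c_[uv,np.ones(len(uv))].T).T
    return c+d*((z-c[2])/d[:,2])[:,None]
def shot(n,name):
    o=ctrl.get_obs(); P=pose(n,o); im,d=viewer.camera(n)
    cv2.imwrite(f"pics/{name}.png",im[:,:,::-1]); np.savez(f"pics/{name}.npz",im=im,d=d,K=P[0],R=P[1],c=P[2]); return im,d,P
E
python3 - <<'E'
from h import *
a=shot("top","top1"); b=shot("scene","scene1")
print(ctrl.get_obs()); print(ctrl.grip_depth)
for x in (a,b): print(x[2][2], x[2][1].round(3).tolist(), x[2][0].tolist())
E
```

```text
pics
{'clock': 0.1, 'joints': array([ 9.50514738e-01,  5.28367007e-01,  1.43378550e+00, -1.03400874e-06,
        1.18140896e+00, -1.78524346e-01]), 'dq': array([ 1.69298316e-03, -3.25310296e-03, -1.44970727e-03, -2.50315377e-05,
        2.68725642e-03, -1.78059127e-03]), 'effort': array([ 2.02205024e-04, -4.40984488e+01, -1.77151537e+01,  6.34774799e-02,
        5.34317060e-02, -4.43095553e-05]), 'tcp_pos': array([0.26679817, 0.56445463, 0.2216697 ]), 'tcp_rot': array([-3.14124398e+00,  1.93769893e-03,  1.12903981e+00]), 'force': array([-0.31072171,  0.71746291, -1.23837825]), 'torque': array([ 6.59870495e-05,  4.93113764e-02, -2.11793719e-02]), 'finger_gap': 0.08742884033503223}
-0.0187
[ 0.4390979  -0.00866645  1.61407318] [[-0.02, -0.992, 0.122], [-1.0, 0.021, 0.012], [-0.014, -0.122, -0.992]] [[457.8750036010208, 0.0, 274.92398248028724], [0.0, 457.8750036010208, 204.5531898306361], [0.0, 0.0, 1.0]]
[1.25973758 0.54510548 0.83936771] [[-0.64, 0.519, -0.566], [0.768, 0.417, -0.486], [-0.017, -0.746, -0.666]] [[401.4474168859097, 0.0, 282.02484042509644], [0.0, 401.4474168859097, 206.19743707294268], [0.0, 0.0, 1.0]]
```

View pics/top1.png

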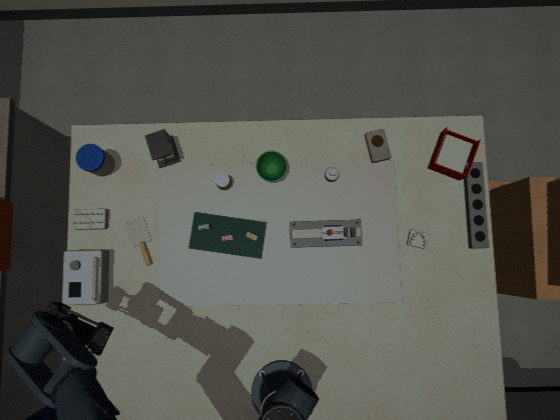

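View pics/scene1.png

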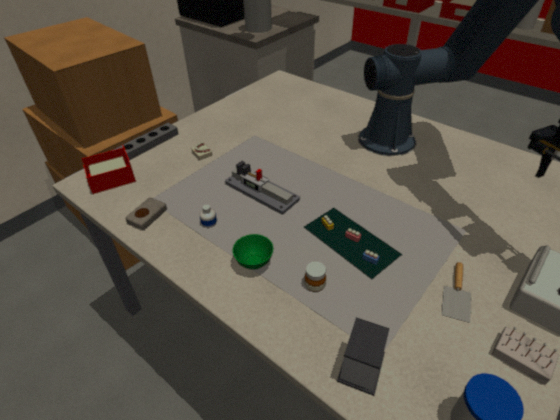

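The top view shows the yellow segment at about (251,237), pink at (227,238), blue at (204,227). The gauge spans columns 290–362 at row 233, with the red thumb near (330,233) and the fixed jaw at the right end (world −y).

```bash
python3 - <<'E'
from h import *
f=np.load("pics/top1.npz"); im=f["im"]; P=(f["K"],f["R"],f["c"])
hsv=cv2.cvtColor(im,cv2.COLOR_RGB2HSV)
def m(lo,hi,roi,z,n):
    k=cv2.inRange(hsv,lo,hi); x0,x1,y0,y1=roi; q=np.zeros_like(k); q[y0:y1,x0:x1]=k[y0:y1,x0:x1]
    ys,xs=np.nonzero(q); r=cv2.minAreaRect(np.c_[xs,ys].astype(np.float32)); b=ray(P,cv2.boxPoints(r),z)
    print(n,len(xs),"c",ray(P,[xs.mean(),ys.mean()],z)[0].round(4),"box",b[:,:2].round(3).tolist())
m((18,80,80),(35,255,255),(240,265,225,250),.025,"yellow")
m((0,150,90),(6,255,255),(315,345,225,242),.086,"red")
m((60,60,20),(90,255,120),(185,270,205,262),.003,"mat")
m((0,0,60),(179,60,150),(286,366,215,252),.018,"base")
c=im[200:270,180:375]; cv2.imwrite("pics/crop1.png",cv2.resize(c[:,:,::-1],None,fx=4,fy=4,interpolation=cv2.INTER_CUBIC))
E
```

```text
yellow 31 c [0.5268 0.094  0.025 ] box [[0.528, 0.115], [0.543, 0.108], [0.525, 0.073], [0.51, 0.081]]
red 15 c [ 0.5309 -0.169   0.086 ] box [[0.538, -0.166], [0.537, -0.173], [0.524, -0.172], [0.524, -0.165]]
mat 2405 c [0.5326 0.18   0.003 ] box [[0.491, 0.316], [0.618, 0.298], [0.576, 0.044], [0.45, 0.064]]
base 2771 c [ 0.5316 -0.1607  0.018 ] box [[0.598, -0.028], [0.592, -0.304], [0.467, -0.298], [0.472, -0.025]]
```

View pics/crop1.png

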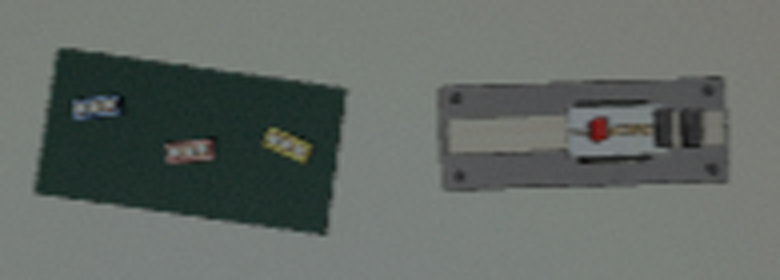

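```bash
python3 -m jog '[{"tx":24,"ty":-47,"tz":3,"twist":-1.13},{"tx":24,"ty":-47,"tz":3,"twist":-1.13},{"tx":24,"ty":-47,"tz":3,"twist":-1.13},{"tx":24,"ty":-47,"tz":3,"twist":-1.13},{"tx":24,"ty":-47,"tz":3,"twist":-1.13},{"tx":24,"ty":-47,"tz":3,"twist":-1.13},{"tx":24,"ty":-47,"tz":3,"twist":-1.13},{"tx":24,"ty":-47,"tz":3,"twist":-1.13},{"tx":24,"ty":-47,"tz":3,"twist":-1.13},{"tx":24,"ty":-47,"tz":3,"twist":-1.13}]' 8.7 5
python3 -m jog '[{"tx":0},{"tx":0},{"tx":0}]'
python3 -c "
from h import *
print(viewer.camera_info('wrist')['tool_from_camera'])
o=ctrl.get_obs();print(o['clock'],o['tcp_pos'],o['tcp_rot'],o['force'])"
```

```text
clock: 1.1
tcp_pos: [0.4945, 0.1184, 0.2508]
tcp_rot: [-3.141, 0.001, -0.001]
force: [1.3, 0.6, -0.3]
finger_gap: 0.0871
[[ 9.99998032e-01 -1.32301529e-03  1.47825404e-03 -7.27284065e-05]
 [ 8.12601008e-04  9.52938253e-01  3.03163365e-01 -8.40751430e-02]
 [-1.80977459e-03 -3.03161568e-01  9.52937453e-01 -1.62148666e-01]
 [ 0.00000000e+00  0.00000000e+00  0.00000000e+00  1.00000000e+00]]
1.1 [0.49451976 0.11843957 0.25084845] [-3.14143124e+00  5.16195762e-04 -1.25004424e-03] [ 1.33617242  0.55528031 -0.28566205]$[0]: bad value
```

```bash
python3 - <<'E'
from h import *
im,d,P=shot("wrist","w1")
E
```

```text
(no output)
```

View pics/w1.png

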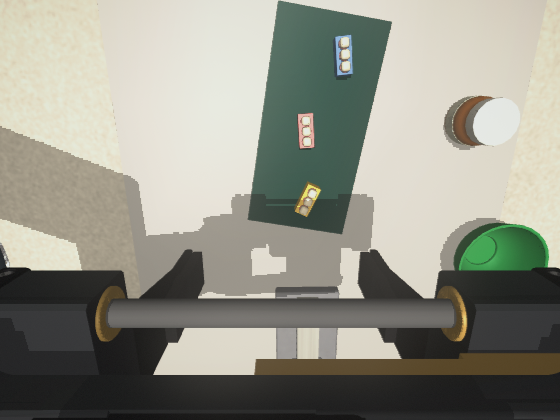

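```bash
python3 -m jog '[{"ty":-14.5,"tx":3},{"ty":-14.5,"tx":3},{"ty":-14.5,"tx":3},{"ty":-14.5,"tx":3},{"ty":-14.5,"tx":3},{"ty":-14.5,"tx":3}]' 0 5
python3 - <<'E'
from h import *
im,d,P=shot("wrist","w2")
E
```

```text
$[0]: bad value
```

View pics/w2.png

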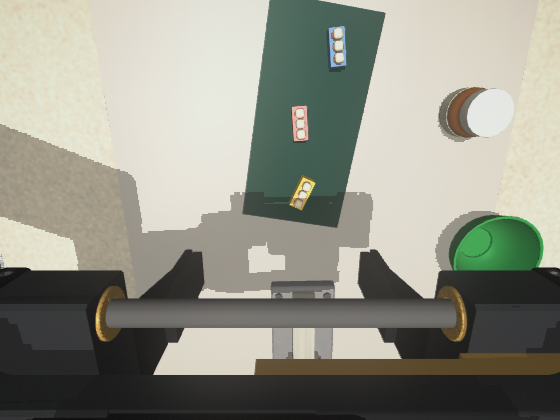

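The wrist view has image up = world +y. Yellow is at (303,192), and the gauge is under the fingers at the bottom. Rows seem to need all four keys.

```bash
python3 -m jog '[{"tx":3.5,"ty":-40,"tz":3,"twist":0},{"tx":3.5,"ty":-40,"tz":3,"twist":0},{"tx":3.5,"ty":-40,"tz":3,"twist":0},{"tx":3.5,"ty":-40,"tz":3,"twist":0},{"tx":3.5,"ty":-40,"tz":3,"twist":0},{"tx":3.5,"ty":-40,"tz":3,"twist":0},{"tx":3.5,"ty":-40,"tz":3,"twist":0},{"tx":3.5,"ty":-40,"tz":3,"twist":0},{"tx":3.5,"ty":-40,"tz":3,"twist":0},{"tx":3.5,"ty":-40,"tz":3,"twist":0}]' 0 5
python3 -m jog '[{"tx":0,"ty":0,"tz":0,"twist":0},{"tx":0,"ty":0,"tz":0,"twist":0},{"tx":0,"ty":0,"tz":0,"twist":0}]'
python3 - <<'E'
from h import *
f=np.load("pics/w2.npz"); im=f["im"]; P=(f["K"],f["R"],f["c"])
hsv=cv2.cvtColor(im,cv2.COLOR_RGB2HSV)
g=cv2.inRange(hsv,(50,60,20),(95,255,150)); q=np.zeros_like(g); q[165:215,280:325]=255-g[165:215,280:325]
# keep component around the segment: anything non-green that isn't dark
q[hsv[:,:,2]<70]=0
n,l,s,c=cv2.connectedComponentsWithStats(q); i=1+np.argmax(s[1:,4]); ys,xs=np.nonzero(l==i); print(s[i])
b=ray(P,np.c_[xs,ys],.021)[:,:2].astype(np.float32); r=cv2.minAreaRect(b*1000); print(r)
im,d,P=shot("wrist","w3"); print(P[2])
E
```

```text
clock: 2.2
tcp_pos: [0.5289, -0.2799, 0.2801]
tcp_rot: [-3.14, 0.001, -0.003]
force: [-0.0, -0.0, -0.6]
finger_gap: 0.0151
clock: 2.5
tcp_pos: [0.5292, -0.2778, 0.281]
tcp_rot: [-3.141, 0.0, 0.001]
force: [0.4, 0.9, 0.2]
finger_gap: 0.0012
[289 174  27  37 566]
((528.1293334960938, 95.39673614501953), (43.16102600097656, 21.31450653076172), 64.71077728271484)
[ 0.52913379 -0.1937923   0.4431468 ]
```

View pics/w3.png

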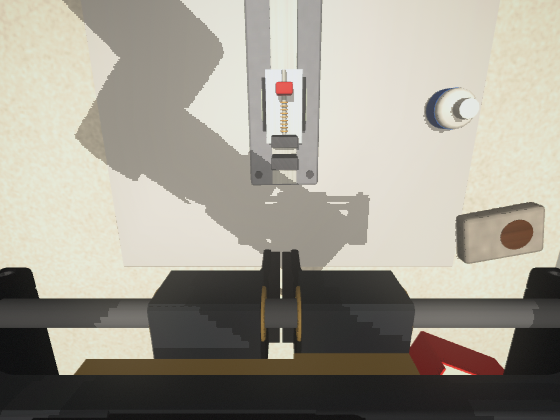

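The red thumb is at (284,88), the sliding jaw at (285,141), and the fixed jaw at (285,161) with a gap of about 10 mm. The base's bottom corners are at (250,184) and (318,184).

```bash
python3 - <<'E'
from h import *
f=np.load("pics/w3.npz"); im=f["im"]; d=f["d"]; P=(f["K"],f["R"],f["c"])
hsv=cv2.cvtColor(im,cv2.COLOR_RGB2HSV)
k=cv2.inRange(hsv,(0,150,70),(8,255,255))|cv2.inRange(hsv,(172,150,70),(179,255,255)); k[:, :260]=0;k[:,310:]=0;k[130:]=0
ys,xs=np.nonzero(k); print("red px",xs.min(),xs.max(),ys.min(),ys.max())
for y in range(ys.min(),ys.max()+1): print(y,hsv[y,284].tolist(),round(float(d[y,284]),4),ray(P,[284,y],.086)[0].round(4)[:2])
print("red x",ray(P,[[xs.min()-.5,ys.min()+3],[xs.max()+.5,ys.min()+3]],.086)[:,:2].round(4).tolist())
# dark jaws along column 285
for y in range(125,175,1):
    p=P[2]+P[1]@np.linalg.inv(P[0])@np.array([285,y,1.])*d[y,285]
    print(y,int(hsv[y,285,2]),p.round(3)[1:].tolist(),end=' ')
print()
# base edges by row
for y in (20,60,120,160,175):
    row=im[y].astype(int).sum(1); g=np.abs(np.diff(row)); 
    l=230+np.argmax(g[230:262]); r=306+np.argmax(g[306:330]); 
    print(y,l,r,ray(P,[[l+1-.5,y],[r+.5,y]],.018)[:,:2].round(4).tolist())
E
```

```text
red px 276 291 82 93
82 [1, 168, 224] 0.3325 [ 0.5331 -0.1661]
83 [1, 161, 230] 0.3317 [ 0.5331 -0.1671]
84 [1, 159, 230] 0.3316 [ 0.5331 -0.168 ]
85 [2, 160, 229] 0.3317 [ 0.5331 -0.169 ]
86 [2, 161, 230] 0.3327 [ 0.5331 -0.17  ]
87 [2, 161, 229] 0.3333 [ 0.5331 -0.1709]
88 [1, 160, 229] 0.3332 [ 0.5331 -0.1719]
89 [1, 162, 230] 0.3341 [ 0.5332 -0.1729]
90 [1, 163, 229] 0.3351 [ 0.5332 -0.1738]
91 [1, 164, 229] 0.3337 [ 0.5332 -0.1748]
92 [1, 167, 227] 0.3339 [ 0.5332 -0.1758]
93 [1, 157, 184] 0.3352 [ 0.5332 -0.1768]
red x [[0.5244, -0.169], [0.5409, -0.169]]
125 148 [-0.21, 0.054] 126 189 [-0.211, 0.055] 127 214 [-0.212, 0.058] 128 160 [-0.214, 0.055] 129 189 [-0.215, 0.054] 130 200 [-0.216, 0.053] 131 222 [-0.217, 0.056] 132 150 [-0.218, 0.055] 133 190 [-0.219, 0.053] 134 178 [-0.221, 0.049] 135 76 [-0.221, 0.059] 136 77 [-0.221, 0.072] 137 117 [-0.222, 0.078] 138 122 [-0.223, 0.077] 139 121 [-0.224, 0.076] 140 119 [-0.225, 0.079] 141 119 [-0.226, 0.079] 142 118 [-0.227, 0.079] 143 118 [-0.229, 0.079] 144 117 [-0.23, 0.077] 145 117 [-0.231, 0.078] 146 116 [-0.232, 0.078] 147 108 
[... 206 characters left out ...]
 74 [-0.245, 0.064] 157 76 [-0.245, 0.073] 158 110 [-0.245, 0.078] 159 119 [-0.246, 0.078] 160 117 [-0.247, 0.078] 161 115 [-0.249, 0.079] 162 115 [-0.25, 0.078] 163 117 [-0.251, 0.079] 164 118 [-0.252, 0.077] 165 117 [-0.253, 0.077] 166 117 [-0.254, 0.078] 167 115 [-0.255, 0.078] 168 114 [-0.257, 0.078] 169 119 [-0.258, 0.078] 170 180 [-0.266, 0.041] 171 222 [-0.267, 0.041] 172 222 [-0.268, 0.041] 173 222 [-0.269, 0.04] 174 218 [-0.271, 0.041] 
20 244 321 [[0.4877, -0.0938], [0.5773, -0.0937]]
60 245 320 [[0.4875, -0.1362], [0.5778, -0.1362]]
120 248 318 [[0.489, -0.2057], [0.5778, -0.2057]]
160 249 317 [[0.4888, -0.2563], [0.5783, -0.2563]]
175 250 317 [[0.4896, -0.2763], [0.579, -0.2763]]
```

```bash
python3 -m jog '[{"tx":0.4,"ty":7.9,"tz":-8,"twist":0.008},{"tx":0.4,"ty":7.9,"tz":-12,"twist":0.008},{"tx":0.4,"ty":7.9,"tz":-16,"twist":0.008},{"tx":0.4,"ty":7.9,"tz":-18,"twist":0.008},{"tx":0.4,"ty":7.9,"tz":-18,"twist":0.008},{"tx":0.4,"ty":7.9,"tz":-18,"twist":0.008},{"tx":0.4,"ty":7.9,"tz":-18,"twist":0.008}]' 0 5
python3 - <<'E'
from h import *
shot("wrist","w4")
E
```

```text
clock: 3.25
tcp_pos: [0.5353, -0.202, 0.1035]
tcp_rot: [3.139, -0.005, 0.007]
force: [0.6, 0.4, 1.1]
finger_gap: 0.0005
```

View pics/w4.png

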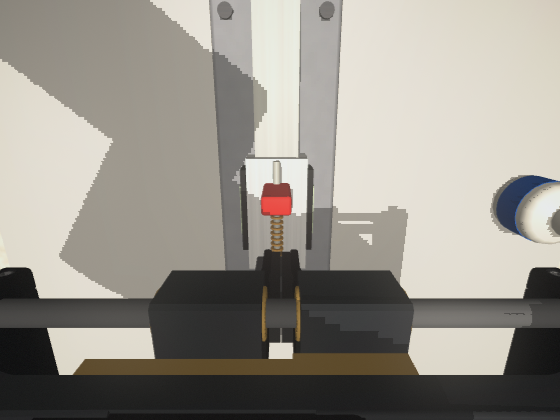

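The closed fingers hang in line with the spring, just short of the thumb at (277,198). I'll descend into the free space.

```bash
python3 -m jog '[{"tx":-0.1,"ty":0.2,"tz":-1,"twist":0},{"tx":-0.1,"ty":0.2,"tz":-2,"twist":0},{"tx":-0.1,"ty":0.2,"tz":-3,"twist":0},{"tx":-0.1,"ty":0.2,"tz":-3.7,"twist":0},{"tx":-0.1,"ty":0.2,"tz":-3.7,"twist":0},{"tx":-0.1,"ty":0.2,"tz":-3.7,"twist":0},{"tx":-0.1,"ty":0.5,"tz":-3.7,"twist":0},{"tx":-0.1,"ty":0.8,"tz":-3.7,"twist":0},{"tx":-0.1,"ty":1.1,"tz":-3.7,"twist":0}]'
python3 -m jog '[{"tx":0,"ty":0.4,"tz":0,"twist":0},{"tx":0,"ty":0.8,"tz":0,"twist":0},{"tx":0,"ty":1.2,"tz":0,"twist":0},{"tx":0,"ty":1.6,"tz":0,"twist":0},{"tx":-0.01,"ty":2,"tz":0,"twist":0},{"tx":-0.01,"ty":2.4,"tz":0,"twist":0},{"tx":-0.01,"ty":2.8,"tz":0,"twist":0},{"tx":-0.02,"ty":3.2,"tz":0,"twist":0},{"tx":-0.02,"ty":3.6,"tz":0,"twist":0},{"tx":-0.03,"ty":4,"tz":0,"twist":0}]'
```

```text
clock: 4.2
tcp_pos: [0.5323, -0.1893, 0.0642]
tcp_rot: [3.141, -0.0, 0.007]
force: [-0.4, 0.6, 0.0]
finger_gap: 0.0004
clock: 5.2
tcp_pos: [0.5321, -0.1493, 0.064]
tcp_rot: [3.141, -0.0, 0.007]
force: [0.4, -1.0, -0.3]
finger_gap: 0.0003
```

```bash
python3 -m jog '[{"tx":0,"ty":0.4,"tz":0,"twist":0},{"tx":0,"ty":0.8,"tz":0,"twist":0},{"tx":0,"ty":1.2,"tz":0,"twist":0},{"tx":0,"ty":1.6,"tz":0,"twist":0},{"tx":-0.01,"ty":2,"tz":0,"twist":0},{"tx":-0.01,"ty":2.3,"tz":0,"twist":0},{"tx":-0.01,"ty":2.5,"tz":0,"twist":0},{"tx":-0.02,"ty":2.7,"tz":0,"twist":0},{"tx":-0.02,"ty":2.8,"tz":0,"twist":0},{"tx":-0.02,"ty":2.8,"tz":0,"twist":0}]'
python3 -m jog '[{"tx":0,"ty":-0.3,"tz":0,"twist":0},{"tx":0,"ty":-0.8,"tz":0,"twist":0},{"tx":0,"ty":-0.8,"tz":0,"twist":0},{"tx":0,"ty":-0.8,"tz":2,"twist":0},{"tx":0,"ty":-0.8,"tz":5,"twist":0},{"tx":0,"ty":-0.8,"tz":9,"twist":0},{"tx":0,"ty":-0.8,"tz":13,"twist":0},{"tx":0,"ty":-2,"tz":16,"twist":0},{"tx":0,"ty":-2,"tz":16,"twist":0},{"tx":0,"ty":-2,"tz":16,"twist":0}]'
python3 - <<'E'
from h import *
im,d,P=shot("wrist","w5"); print(P[2])
hsv=cv2.cvtColor(im,cv2.COLOR_RGB2HSV)
k=cv2.inRange(hsv,(0,150,70),(8,255,255))|cv2.inRange(hsv,(172,150,70),(179,255,255)); k[200:]=0;k[:,:240]=0;k[:,320:]=0
ys,xs=np.nonzero(k)
print("thumb",ray(P,[[xs.min(),ys.min()],[xs.max(),ys.min()+6],[xs.mean(),ys.max()]],.086).round(4).tolist())
E
```

```text
clock: 6.2
tcp_pos: [0.5315, -0.1213, 0.0638]
tcp_rot: [-3.141, 0.0, 0.007]
force: [-0.6, -0.4, 0.4]
finger_gap: 0.0005
clock: 7.2
tcp_pos: [0.5316, -0.1417, 0.2243]
tcp_rot: [3.141, -0.001, 0.006]
force: [-0.2, 0.6, 0.0]
finger_gap: 0.0006
[ 0.53082349 -0.05763752  0.38645816]
thumb [[0.5248, -0.0984, 0.086], [0.5406, -0.1039, 0.086], [0.5326, -0.1086, 0.086]]
```

View pics/w5.png

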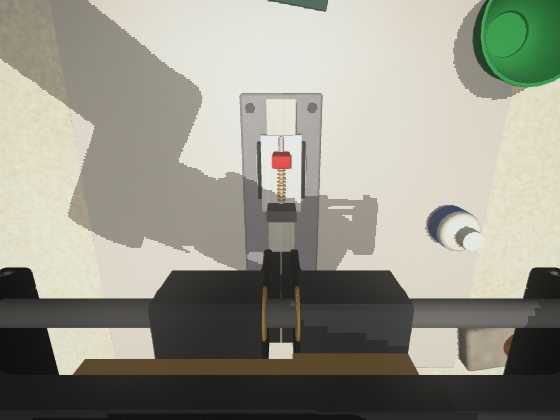

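The thumb is now at about (282,160) and the jaw is open about 79 mm. Next I'll go over the yellow segment with the fingers opened to 4.5 cm.

```bash
python3 -m jog '[{"tx":-0.3,"ty":23.7,"tz":0,"twist":-0.45},{"tx":-0.3,"ty":23.7,"tz":0,"twist":-0.45},{"tx":-0.3,"ty":23.7,"tz":0,"twist":-0.45},{"tx":-0.3,"ty":23.7,"tz":-1,"twist":-0.45},{"tx":-0.3,"ty":23.7,"tz":-4,"twist":-0.45},{"tx":-0.3,"ty":23.7,"tz":-8,"twist":-0.45},{"tx":-0.3,"ty":23.7,"tz":-10,"twist":-0.45},{"tx":-0.3,"ty":23.7,"tz":-10,"twist":-0.45},{"tx":-0.3,"ty":23.7,"tz":-10,"twist":-0.45},{"tx":-0.3,"ty":23.7,"tz":-10,"twist":-0.45}]' 4.5 4
python3 - <<'E'
from h import *
im,d,P=shot("wrist","w6"); o=ctrl.get_obs(); print(o["tcp_pos"],o["tcp_rot"])
hsv=cv2.cvtColor(im,cv2.COLOR_RGB2HSV)
g=cv2.inRange(hsv,(50,60,20),(95,255,150)); q=255-g; q[hsv[:,:,2]<75]=0
n,l,s,c=cv2.connectedComponentsWithStats(q)
y=cv2.inRange(hsv,(18,90,80),(35,255,255))
for i in np.unique(l[y>0]):
    if i and s[i,4]>100 and (y[l==i]>0).mean()>.2:
        ys,xs=np.nonzero(l==i); print(s[i],cv2.minAreaRect((ray(P,np.c_[xs,ys],.021)[:,:2]*1000).astype(np.float32)))
E
```

```text
clock: 8.25
tcp_pos: [0.5295, 0.095, 0.1246]
tcp_rot: [-3.141, -0.001, -0.444]
force: [0.1, 0.1, 0.5]
finger_gap: 0.0457
[0.52971009 0.09495785 0.12498141] [-3.14062086e+00 -2.12384495e-03 -4.43855945e-01]
[ 269  187   22   49 1030] ((529.2711791992188, 95.76718139648438), (43.6295166015625, 17.886831283569336), 65.03553771972656)
```

View pics/w6.png

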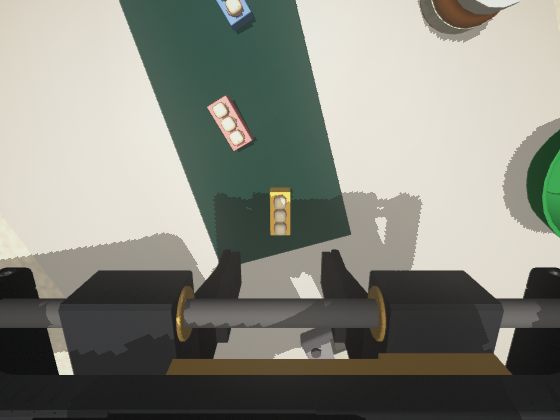

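The segment at (280,212) sits square between the open fingers, and the measured position agrees within 1 mm. Descending and gripping at 4 N.

```bash
python3 -m jog '[{"tx":-0.05,"ty":0,"tz":-3,"twist":0.005},{"tx":-0.05,"ty":0,"tz":-6,"twist":0.005},{"tx":-0.05,"ty":0,"tz":-9,"twist":0.005},{"tx":-0.05,"ty":0,"tz":-10.5,"twist":0.005},{"tx":-0.05,"ty":0,"tz":-11.3,"twist":0.005},{"tx":-0.05,"ty":0,"tz":-11.7,"twist":0.005},{"tx":-0.05,"ty":0,"tz":-11.7,"twist":0.005},{"tx":-0.05,"ty":0,"tz":-11.7,"twist":0.005}]'
python3 -m jog '[{"tx":0,"ty":0,"tz":0,"twist":0},{"tx":0,"ty":0,"tz":0,"twist":0},{"tx":0,"ty":0,"tz":0,"twist":0},{"tx":0,"ty":0,"tz":0,"twist":0},{"tx":0,"ty":0,"tz":0,"twist":0},{"tx":0,"ty":0,"tz":0,"twist":0},{"tx":0,"ty":0,"tz":0,"twist":0},{"tx":0,"ty":0,"tz":0,"twist":0}]' 1.5 4
```

```text
clock: 9.1
tcp_pos: [0.5291, 0.0953, 0.008]
tcp_rot: [-3.141, -0.002, -0.438]
force: [0.4, -0.3, -0.1]
finger_gap: 0.0446
clock: 9.9
tcp_pos: [0.5283, 0.0954, 0.007]
tcp_rot: [-3.141, -0.0, -0.438]
force: [-0.6, 0.3, 2.1]
finger_gap: 0.0178
```

```bash
python3 -m jog '[{"tx":0,"ty":0,"tz":0.5,"twist":0},{"tx":0,"ty":0,"tz":1.5,"twist":0},{"tx":0,"ty":0,"tz":3,"twist":0},{"tx":0,"ty":0,"tz":5,"twist":0},{"tx":0,"ty":0,"tz":7.5,"twist":0},{"tx":0,"ty":0,"tz":10,"twist":0},{"tx":0,"ty":0,"tz":12,"twist":0},{"tx":0,"ty":0,"tz":13,"twist":0},{"tx":0,"ty":-1,"tz":13,"twist":0.03},{"tx":0,"ty":-3,"tz":13,"twist":0.08}]'
python3 -m jog '[{"tx":0.1,"ty":-3,"tz":0,"twist":0.06},{"tx":0.1,"ty":-6,"tz":0,"twist":0.12},{"tx":0.2,"ty":-9,"tz":0,"twist":0.18},{"tx":0.3,"ty":-12,"tz":0,"twist":0.24},{"tx":0.4,"ty":-15,"tz":0,"twist":0.3},{"tx":0.5,"ty":-18,"tz":0,"twist":0.366},{"tx":0.5,"ty":-21,"tz":0,"twist":0.366},{"tx":0.5,"ty":-24,"tz":0,"twist":0.366},{"tx":0.5,"ty":-26.5,"tz":0,"twist":0.366},{"tx":0.5,"ty":-27.5,"tz":0,"twist":0.366}]'
python3 -m jog '[{"tx":0,"ty":-0.3,"tz":0,"twist":0},{"tx":0,"ty":-0.3,"tz":0,"twist":0},{"tx":0,"ty":-0.3,"tz":0,"twist":0},{"tx":0,"ty":-0.3,"tz":0,"twist":0},{"tx":0,"ty":-0.3,"tz":0,"twist":0}]'
python3 - <<'E'
from h import *
im,d,P=shot("wrist","w7")
E
```

```text
clock: 10.9
tcp_pos: [0.528, 0.0661, 0.1375]
tcp_rot: [-3.141, -0.001, -0.354]
force: [-0.8, 0.5, -0.1]
finger_gap: 0.0177
clock: 11.9
tcp_pos: [0.5332, -0.2119, 0.1368]
tcp_rot: [3.141, -0.0, 0.006]
force: [0.2, -0.7, -0.7]
finger_gap: 0.0179
clock: 12.4
tcp_pos: [0.5332, -0.2116, 0.137]
tcp_rot: [-3.141, 0.0, 0.009]
force: [-0.3, 0.2, -0.7]
finger_gap: 0.0179
```

View pics/w7.png

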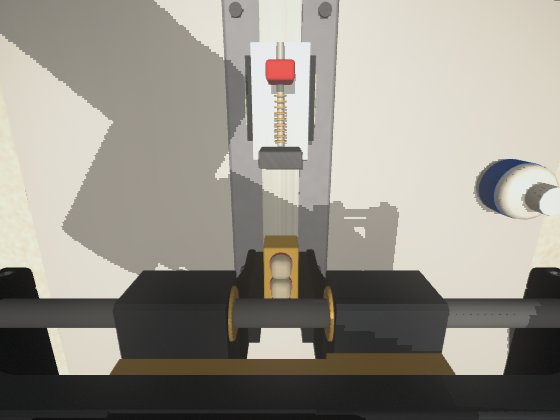

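The segment is held square at (281,270), above the clear beam between the jaws. Lowering it.

```bash
python3 -m jog '[{"tx":0,"ty":0,"tz":-2,"twist":0},{"tx":0,"ty":0,"tz":-4,"twist":0},{"tx":0,"ty":0,"tz":-6,"twist":0},{"tx":0,"ty":0,"tz":-7.5,"twist":0},{"tx":0,"ty":0,"tz":-8.4,"twist":0},{"tx":0,"ty":0,"tz":-8.8,"twist":0},{"tx":0,"ty":0,"tz":-9.0,"twist":0},{"tx":0,"ty":0,"tz":-9.1,"twist":0},{"tx":0,"ty":0,"tz":-9.1,"twist":0}]'
python3 -m jog '[{"tx":0,"ty":0,"tz":-0.05,"twist":0},{"tx":0,"ty":0,"tz":-0.1,"twist":0},{"tx":0,"ty":0,"tz":-0.1,"twist":0}]'
```

```text
clock: 13.35
tcp_pos: [0.5336, -0.2128, 0.0465]
tcp_rot: [3.141, -0.001, 0.008]
force: [-0.2, -0.7, 0.6]
finger_gap: 0.0176
clock: 13.65
tcp_pos: [0.5332, -0.2127, 0.0451]
tcp_rot: [3.141, -0.0, 0.008]
force: [-0.1, 0.2, -0.4]
finger_gap: 0.018
```

```bash
python3 -m jog '[{"tx":0,"ty":0,"tz":-0.05,"twist":0},{"tx":0,"ty":0,"tz":-0.05,"twist":0},{"tx":0,"ty":0,"tz":-0.05,"twist":0}]'
python3 -m jog '[{"tx":0,"ty":0,"tz":-0.05,"twist":0},{"tx":0,"ty":0,"tz":-0.05,"twist":0},{"tx":0,"ty":0,"tz":-0.05,"twist":0}]'
```

```text
clock: 13.95
tcp_pos: [0.5332, -0.2126, 0.0444]
tcp_rot: [-3.142, 0.0, 0.008]
force: [-0.2, -0.3, -0.6]
finger_gap: 0.0178
clock: 14.25
tcp_pos: [0.5333, -0.2126, 0.044]
tcp_rot: [3.142, -0.0, 0.008]
force: [-0.9, 0.9, 0.4]
finger_gap: 0.0179
```

```bash
python3 -m jog '[{"tx":0,"ty":0,"tz":-0.05,"twist":0},{"tx":0,"ty":0,"tz":-0.05,"twist":0},{"tx":0,"ty":0,"tz":-0.05,"twist":0}]'
python3 -m jog '[{"tx":0,"ty":0,"tz":-0.05,"twist":0},{"tx":0,"ty":0,"tz":-0.05,"twist":0},{"tx":0,"ty":0,"tz":-0.05,"twist":0}]'
```

```text
clock: 14.55
tcp_pos: [0.5333, -0.2126, 0.0438]
tcp_rot: [3.141, -0.0, 0.008]
force: [-0.9, 0.4, 6.1]
finger_gap: 0.0178
clock: 14.85
tcp_pos: [0.5333, -0.2127, 0.0433]
tcp_rot: [3.141, -0.0, 0.008]
force: [-1.7, 0.8, 5.9]
finger_gap: 0.0179
```

Contact is confirmed (6 N upward). Releasing and lifting clear.

```bash
python3 -m jog '[{"tx":0,"ty":0,"tz":0,"twist":0},{"tx":0,"ty":0,"tz":0,"twist":0},{"tx":0,"ty":0,"tz":0,"twist":0},{"tx":0,"ty":0,"tz":0,"twist":0},{"tx":0,"ty":0,"tz":0,"twist":0},{"tx":0,"ty":0,"tz":0.5,"twist":0},{"tx":0,"ty":0,"tz":2,"twist":0},{"tx":0,"ty":0,"tz":4,"twist":0},{"tx":0,"ty":0,"tz":7,"twist":0},{"tx":0,"ty":0,"tz":9,"twist":0}]' 4 4
python3 -m jog '[{"tx":0,"ty":3,"tz":0,"twist":0},{"tx":0,"ty":7,"tz":0,"twist":0},{"tx":-0.1,"ty":11,"tz":0,"twist":0},{"tx":-0.1,"ty":13.5,"tz":0,"twist":0},{"tx":-0.1,"ty":13.8,"tz":0,"twist":0},{"tx":-0.1,"ty":13.8,"tz":-2,"twist":0},{"tx":-0.1,"ty":13.8,"tz":-4,"twist":0},{"tx":-0.1,"ty":13.8,"tz":-6,"twist":0},{"tx":-0.1,"ty":13.8,"tz":-6.8,"twist":0},{"tx":-0.1,"ty":13.8,"tz":-6.8,"twist":0}]' 0 4
```

```text
clock: 15.85
tcp_pos: [0.5337, -0.2129, 0.1349]
tcp_rot: [3.141, -0.002, 0.008]
force: [-0.8, 0.4, 0.1]
finger_gap: 0.04
clock: 16.85
tcp_pos: [0.5317, -0.0751, 0.0641]
tcp_rot: [-3.141, 0.002, 0.007]
force: [0.3, 0.3, -0.4]
finger_gap: 0.0001
```

```bash
python3 - <<'E'
from h import *
im,d,P=shot("scene","s2"); cv2.imwrite("pics/s2c.png",cv2.resize(im[140:220,200:320,::-1],None,fx=6,fy=6,interpolation=cv2.INTER_CUBIC))
E
```

```text
(no output)
```

View pics/s2c.png

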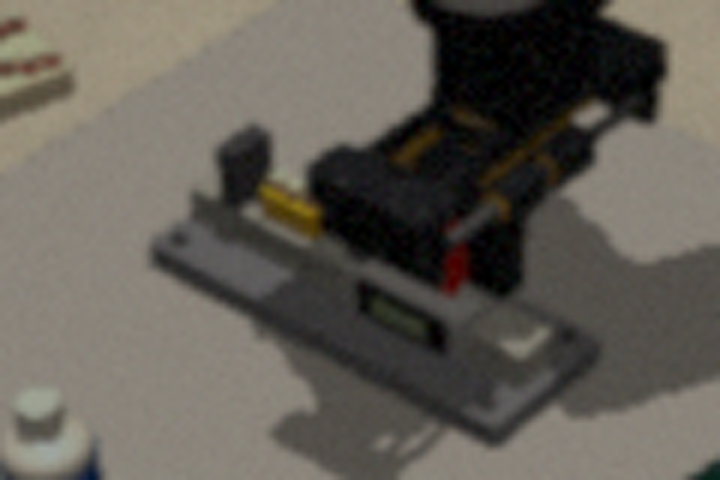

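The segment (290,205 in the crop) stands upright by the fixed jaw, and the fingers are behind the red thumb. Pushing the jaw shut.

```bash
python3 -m jog '[{"tx":0,"ty":-0.4,"tz":0,"twist":0},{"tx":0,"ty":-0.8,"tz":0,"twist":0},{"tx":0,"ty":-1.2,"tz":0,"twist":0},{"tx":0,"ty":-1.5,"tz":0,"twist":0},{"tx":0,"ty":-1.8,"tz":0,"twist":0},{"tx":0,"ty":-2.1,"tz":0,"twist":0},{"tx":0,"ty":-2.4,"tz":0,"twist":0},{"tx":0,"ty":-2.7,"tz":0,"twist":0},{"tx":0,"ty":-3.0,"tz":0,"twist":0},{"tx":0,"ty":-3.0,"tz":0,"twist":0}]'
python3 -m jog '[{"tx":0,"ty":-0.2,"tz":0,"twist":0},{"tx":0,"ty":-0.4,"tz":0,"twist":0},{"tx":0,"ty":-0.6,"tz":0,"twist":0},{"tx":0,"ty":-0.8,"tz":0,"twist":0},{"tx":0,"ty":-1.0,"tz":0,"twist":0},{"tx":0,"ty":-1.2,"tz":0,"twist":0},{"tx":0,"ty":-1.4,"tz":0,"twist":0},{"tx":0,"ty":-1.6,"tz":0,"twist":0},{"tx":0,"ty":-1.6,"tz":0,"twist":0},{"tx":0,"ty":-1.6,"tz":0,"twist":0}]'
python3 - <<'E'
from h import *
F=[]
for i in range(4):
    im,d,P=shot("wrist","w8"); F.append(ctrl.get_obs()["force"])
print(np.mean(F,0),np.std(F,0))
E
```

```text
clock: 17.9
tcp_pos: [0.5321, -0.1051, 0.0648]
tcp_rot: [3.141, 0.0, 0.008]
force: [0.2, 0.6, -0.6]
finger_gap: 0.0006
clock: 18.9
tcp_pos: [0.5324, -0.121, 0.065]
tcp_rot: [3.141, -0.0, 0.008]
force: [-0.1, 1.0, -0.6]
finger_gap: 0.0005
[-0.64070433 -0.32031381  0.1662883 ] [0.29881621 0.2364541  0.24752393]
```

```bash
cat > f.py <<'E'
from h import *
F=[];Y=[]
for i in range(6):
    viewer.camera("top"); o=ctrl.get_obs(); F.append(o["force"]); Y.append(o["tcp_pos"][1])
print("F",np.mean(F,0).round(2),"y",round(np.mean(Y),4))
E
for i in 1 2; do :; done
python3 -m jog '[{"tx":0,"ty":-0.2,"tz":0,"twist":0},{"tx":0,"ty":-0.4,"tz":0,"twist":0},{"tx":0,"ty":-0.4,"tz":0,"twist":0}]'; python3 f.py
python3 -m jog '[{"tx":0,"ty":-0.1,"tz":0,"twist":0},{"tx":0,"ty":-0.2,"tz":0,"twist":0},{"tx":0,"ty":-0.2,"tz":0,"twist":0}]'; python3 f.py
python3 -m jog '[{"tx":0,"ty":-0.1,"tz":0,"twist":0},{"tx":0,"ty":-0.2,"tz":0,"twist":0},{"tx":0,"ty":-0.2,"tz":0,"twist":0}]'; python3 f.py
python3 -m jog '[{"tx":0,"ty":-0.1,"tz":0,"twist":0},{"tx":0,"ty":-0.2,"tz":0,"twist":0},{"tx":0,"ty":-0.2,"tz":0,"twist":0}]'; python3 f.py
```

```text
clock: 19.4
tcp_pos: [0.5323, -0.1248, 0.065]
tcp_rot: [3.141, -0.0, 0.008]
force: [-0.2, 1.0, -0.2]
finger_gap: 0.0005
F [-0.18  0.34 -0.03] y -0.1248
clock: 20.0
tcp_pos: [0.5321, -0.1264, 0.0649]
tcp_rot: [-3.141, 0.0, 0.008]
force: [0.7, 1.8, 0.0]
finger_gap: 0.0004
F [0.65 1.94 0.35] y -0.1264
clock: 20.6
tcp_pos: [0.5322, -0.1285, 0.0649]
tcp_rot: [-3.141, 0.0, 0.008]
force: [0.3, 2.2, 0.6]
finger_gap: 0.0002
F [0.65 2.35 0.38] y -0.1285
clock: 21.2
tcp_pos: [0.5322, -0.1306, 0.0649]
tcp_rot: [-3.141, 0.0, 0.008]
force: [1.1, 3.7, 1.1]
finger_gap: 0.0008
F [1.17 3.36 0.18] y -0.1305
```

```bash
python3 -m jog '[{"tx":0,"ty":-0.1,"tz":0,"twist":0},{"tx":0,"ty":-0.18,"tz":0,"twist":0},{"tx":0,"ty":-0.18,"tz":0,"twist":0}]'; python3 f.py
python3 - <<'E'
from h import *
im,d,P=shot("scene","s3"); cv2.imwrite("pics/s3c.png",cv2.resize(im[140:220,200:320,::-1],None,fx=6,fy=6,interpolation=cv2.INTER_CUBIC))
E
```

```text
clock: 21.8
tcp_pos: [0.5322, -0.1324, 0.0649]
tcp_rot: [-3.141, 0.0, 0.008]
force: [1.2, 3.7, 0.4]
finger_gap: 0.0005
F [ 0.87  4.41 -0.05] y -0.1323
```

```bash
python3 f.py; python3 -m jog '[{"tx":0,"ty":0,"tz":0,"twist":0},{"tx":0,"ty":0,"tz":0,"twist":0},{"tx":0,"ty":0,"tz":0,"twist":0},{"tx":0,"ty":0,"tz":0,"twist":0},{"tx":0,"ty":0,"tz":0,"twist":0},{"tx":0,"ty":0,"tz":0,"twist":0},{"tx":0,"ty":0,"tz":0,"twist":0},{"tx":0,"ty":0,"tz":0,"twist":0},{"tx":0,"ty":0,"tz":0,"twist":0},{"tx":0,"ty":0,"tz":0,"twist":0}]'; python3 f.py
```

```text
F [1.09 4.46 0.11] y -0.1324
clock: 23.45
tcp_pos: [0.5322, -0.1324, 0.0649]
tcp_rot: [-3.142, 0.0, 0.008]
force: [1.1, 4.6, 0.7]
finger_gap: 0.0005
F [ 0.68  4.29 -0.01] y -0.1324
```

The thumb has been held at 4.3–4.5 N, roughly half travel, for over 1.5 s. Backing off slowly, lifting, and looking from above.

```bash
python3 -m jog '[{"tx":0,"ty":0.2,"tz":0,"twist":0},{"tx":0,"ty":0.4,"tz":0,"twist":0},{"tx":0,"ty":0.6,"tz":0,"twist":0},{"tx":0,"ty":0.9,"tz":0,"twist":0},{"tx":0,"ty":1.3,"tz":0,"twist":0},{"tx":0,"ty":2,"tz":0,"twist":0},{"tx":0,"ty":2,"tz":0,"twist":0},{"tx":0,"ty":2,"tz":3,"twist":0},{"tx":0,"ty":2,"tz":7,"twist":0},{"tx":0,"ty":2,"tz":11,"twist":0}]'
python3 -m jog '[{"tx":0,"ty":0,"tz":4,"twist":0},{"tx":0,"ty":-4,"tz":8,"twist":0},{"tx":0,"ty":-8,"tz":8,"twist":0},{"tx":0,"ty":-12,"tz":8,"twist":0},{"tx":0,"ty":-16,"tz":8,"twist":0},{"tx":0,"ty":-17,"tz":8,"twist":0},{"tx":0,"ty":-17,"tz":8,"twist":0},{"tx":0,"ty":-17,"tz":8,"twist":0}]'
python3 - <<'E'
from h import *
im,d,P=shot("wrist","w9"); s,_,_=shot("scene","s4")
hsv=cv2.cvtColor(im,cv2.COLOR_RGB2HSV)
k=cv2.inRange(hsv,(0,150,70),(8,255,255))|cv2.inRange(hsv,(172,150,70),(179,255,255)); k[200:]=0;k[:,:240]=0;k[:,320:]=0
ys,xs=np.nonzero(k); t=ray(P,[[xs.mean(),ys.min()-.5],[xs.mean(),ys.max()+.5]],.086)[:,1]; print("thumb y",t)
c=280
for y in range(90,200):
    p=P[2]+P[1]@np.linalg.inv(P[0])@np.array([c,y,1.])*d[y,c]
    if y%2==0: print(y,hsv[y,c].tolist(),p[1:].round(3).tolist(),end=' ')
a=cv2.resize(im[40:220,200:360,::-1],None,fx=2.8,fy=2.8,interpolation=cv2.INTER_CUBIC)
b=cv2.resize(s[145:215,215:305,::-1],(int(90*3.8),int(70*3.8)),interpolation=cv2.INTER_CUBIC)
o=np.zeros((a.shape[0],a.shape[1]+b.shape[1],3),np.uint8); o[:,:a.shape[1]]=a; o[:b.shape[0],a.shape[1]:]=b
cv2.imwrite("pics/fin.png",o); print(o.shape)
E
```

```text
clock: 24.75
tcp_pos: [0.5317, -0.1123, 0.1757]
tcp_rot: [-3.141, 0.002, 0.008]
force: [0.7, -1.0, -0.4]
finger_gap: 0.0007
clock: 25.55
tcp_pos: [0.5317, -0.2811, 0.2545]
tcp_rot: [-3.14, 0.001, 0.008]
force: [0.4, 0.6, 0.4]
finger_gap: 0.0006
thumb y [-0.13740131 -0.14830577]
90 [17, 108, 170] [-0.177, 0.057] 92 [19, 17, 168] [-0.179, 0.055] 94 [17, 111, 173] [-0.181, 0.056] 96 [25, 17, 166] [-0.183, 0.053] 98 [17, 120, 200] [-0.185, 0.056] 100 [23, 18, 166] [-0.187, 0.053] 102 [17, 119, 203] [-0.189, 0.057] 104 [23, 14, 165] [-0.191, 0.053] 106 [23, 9, 112] [-0.193, 0.078] 108 [12, 10, 124] [-0.195, 0.077] 110 [18, 10, 123] [-0.197, 0.078] 112 [15, 13, 122] [-0.199, 0.077] 114 [15, 13, 121] [-0.201, 0.078] 116 [15, 16, 125] [-0.203, 0.078] 118 [20, 63, 118] [-0.204, 0.077] 120 [20, 135, 195] [-0.207, 0.059] 122 [26, 42, 229] [-0.197, 0.417] 124 [34, 15, 234] [-0.211, 0.068] 126 [33, 20, 234] [-0.213, 0.068] 128 [33, 23, 234] [-0.215, 0.067] 130 [25, 50, 223] [-0.217, 0.067] 132 [31, 114, 233] [-0.219, 0.059] 134 [30, 31, 231] [-0.221, 0.066] 136 [34, 17, 234] [-0.223, 0.068] 138 [
[... 356 characters left out ...]
45, 0.076] 160 [18, 11, 119] [-0.197, 0.417] 162 [13, 15, 120] [-0.249, 0.078] 164 [15, 13, 117] [-0.251, 0.079] 166 [17, 15, 116] [-0.253, 0.077] 168 [17, 15, 120] [-0.255, 0.078] 170 [15, 13, 116] [-0.257, 0.078] 172 [25, 20, 224] [-0.266, 0.04] 174 [24, 27, 153] [-0.269, 0.04] 176 [24, 26, 154] [-0.271, 0.04] 178 [24, 26, 154] [-0.273, 0.042] 180 [23, 28, 154] [-0.276, 0.04] 182 [24, 27, 153] [-0.278, 0.041] 184 [23, 27, 153] [-0.281, 0.039] 186 [12, 12, 108] [-0.288, 0.018] 188 [21, 26, 160] [-0.295, -0.0] 190 [19, 27, 161] [-0.297, 0.002] 192 [21, 26, 160] [-0.301, -0.001] 194 [19, 27, 161] [-0.303, 0.002] 196 [21, 26, 160] [-0.306, 0.001] 198 [19, 26, 160] [-0.308, 0.002] (504, 790, 3)
```

View pics/fin.png

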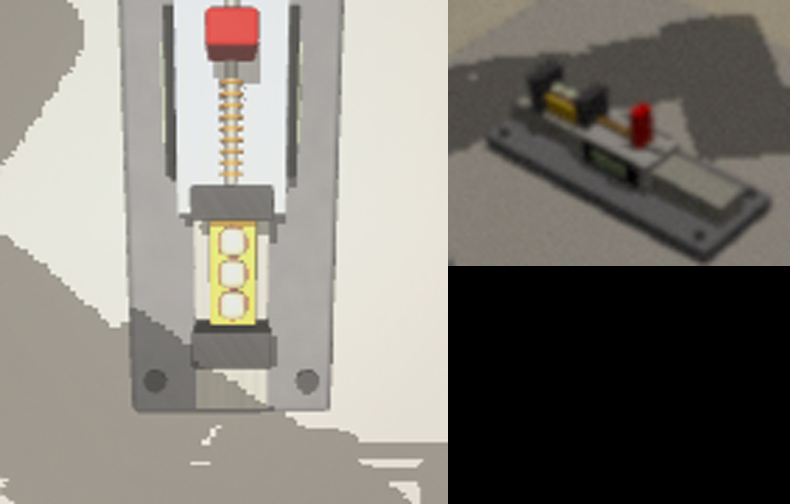

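The segment stands teeth up, centred and clamped: faces at y −0.205 and −0.245, a gap of about 40 mm. The thumb is back at rest. Handing in.

```bash
python3 -c "
from h import *
print(ctrl.sign_off())"
```

```text
the job is handed in; nothing more can be done
None
```

The yellow segment is clamped in the caliper, teeth up and centred on the beam, and I handed the job in at about 25.6 s on the robot's clock; the limit is 66 s.

- **Opening and placing:** I pushed the jaw open to about 79 mm by the thumb piece. I gripped the segment at 4 N, set it down between the jaws with about 6 N of contact force, and let go.
- **Closing:** I pushed the thumb piece until the spring read 4.3–4.5 N, held that for over 1.5 s, then backed off and lifted clear.
- **Final check:** The last wrist picture shows both jaws against the segment's ends with a gap of about 40 mm. The thumb piece is back at rest and the robot is touching nothing.

**Uncertainties:**
- The spring travel at the hold is an estimate. The force reading suggests about 7 mm and the position fit about 6.3 mm, against a half travel of 6 mm.
- I never drove the arm against the other objects, but I did not measure them again at the end.

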